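Seat the watch pallet and swing the sprung clamp over it

ROBOT

A 6-joint arm with a two-finger parallel gripper is mounted at the origin on the work surface; the furniture and walls round the work are solid. World frame = base frame: x ahead of the robot, y to its left, z up, the work surface at z = 0. Lengths are in m, angles in degrees, forces in N, time in s.
With the tool pointing down it reaches from about 0.3 to 0.825 m from the base axis. Payload 5.4 kg.
Tool frame: the origin (TCP) lies between the finger pads; the fingertips stand 25 mm ahead of it and the grasp point (between the pads) lies 6 mm ahead of it; z points along the fingers, y is the line along which they close (so a half turn about z gives the same grasp; the last joint's range is limited). The gripper opens to 92 mm and grips with 3 to 60 N. Pads are 20 mm wide; open, the fingers measure 128 mm over their backs; the gripper's body (75 mm by 189 mm) begins 69 mm behind the grasp point.
Start: joints at [-80.506, 9.076, 91.501, -0, 79.423, -12.038], TCP at [0.211, -0.535, 0.24] pointing down, gripper open.
Joint ranges: [-166.64, 166.64], [-54.1, 131.32], [10.49, 154.53], [-73.88, 253.88], [9.74, 151.15], [-171.62, 171.62]. Speed limits (degrees/s): [147.25, 147.25, 180, 180, 180, 180].

INTERFACE

Orientations are given as a 3x3 rotation matrix whose columns are the frame's x, y, z axes.
In Python, from rig import bot, optics gives the robot as it stands. The module is installed in compiled form; this text tells all that it offers.
- The arm moves only by the tool carry_out, never from a script. Its argument "rows" is a list of rows, each an object of numbers: "tx", "ty", "tz": the shift along the tool's x, y, z scaled (see below); "turn": the turn about the tool's z scaled (see below). In form: [{"tx": .., "ty": .., "tz": .., "turn": ..}, ...]. A call has 1 to 10 rows; each row shifts and turns the commanded pose from where the row before left it, along the tool's axes as they then stand; what a row does not reach is not made up. The controller multiplies each number of a shift by 30 cm and each number of a turn by pi rad. A row lasts 1/12 s, in which the tool goes at most 41.7 mm and 7.16 degrees, less where a joint would pass 70% of its speed; a pose out of reach is approached as far as the arm can. A call with a number of a shift or a turn outside -1 to 1 is refused whole. A call with a gripper value outside its range is refused whole. "claw" is the finger opening in mm, from 0 to 91.9, set as the call begins (left out, the last holds). The fingers move at their own pace and stop on an object; "grip_force" is the grip in N (left out, the last holds). Time passes only in rows, so rows that do not move let the fingers close. It gives the time, the measured TCP pose, the force, the opening and the grip force at its end, in the units of the state.
- bot.state(): the state, without advancing time (a new reading comes with each control period).
- optics.camera(name): name is "scene" or "side" or "wrist"; returns a dict with "image" (420x560x3 uint8, red, green, blue), "vertical_fov" (degrees; the focal length in pixels is half the picture's height over the tangent of half this angle, whatever the lens; pixels are square), "cx", "cy" (the principal point, pixels), "dist" ([k1, k2, p1, p2, k3] as OpenCV has them; the pictures are not rectified), "R" (3x3) and "t" (3): a world point X has camera coordinates R X + t. Camera axes: x right, y down, z forward; pixel columns grow to the right and rows downward; lengths in m; the calibration is good to about 2 mm. A picture is of the moment at which its call begins. There is no depth.
- bot.hand_in(): hands the job in; it is judged then, once.
The state is a dict: "t": time; "joint_pos": joint angles; "joint_vel": joint speeds; "effort": joint torques, N m; "eef_pos": TCP position; "tcp_rot": TCP orientation; "wrist_force": force on the tool from outside, world axes, zero at the start; "torque": the same for the moment, N m; "opening": opening from 0.0 (shut) to 1.0 (fully open); "gripper_force": force on a finger pad.
Only numpy, scipy, OpenCV 4.12 (cv2) and the standard library are available. Lean on these libraries where they do the work, as an engineer would, in place of code of your own. Each camera call takes 0.05 s, during which the arm holds its last target. There are 200 camera calls.

TASK

Slide the aluminium watch pallet along its channel until it sits fully home against the stop, pressing only gently. Then pull the black knob of the red clamp up against its spring, swing the red bar over the pallet, feel for the clamping notch and let the knob snap down into it, so that the bar's pad holds the pallet; do not wrench or ram the knob while its pin is on the notched collar. Do not knock the other things on the bench about.

Things in the scene. Friction and masses are not known exactly. Their poses are not given: they have to be found in the camera images.
- fixture: Clamping fixture, fixed: dark steel plate 200 x 96 x 12 mm with two low aluminium rails (tops 16 mm above the bench, 46 mm apart) forming a channel. Origin: centre of the plate's underside; x along the channel towards the stop, z up. In its frame the stop face is at x = 35 mm, the upright clamp axis at x = 67 mm, y = 0, and the pallet is home with its origin at x = -7 mm.
- pallet: Loose aluminium pallet 84 x 44 x 18 mm, about 0.3 kg, in the channel (1 mm play each side), 20 to 42 mm short of the stop. A watch head (44 x 37 x 10 mm) is fixed on its rear half; the clamp lands on the brass plate on its front half. Origin: centre of its underside, 12 mm above the bench; x points to the stop, front face at x = 42 mm. Grip it across the 44 mm width, above the rails.
- stop: Fixed steel stop across the channel, 8 mm thick (x), 62 mm wide, top 26 mm above the bench. Origin: centre of its foot, 4 mm behind the stop face, on the base plate. Sliding the pallet takes 1 to 6 N (more if it is pressed down); the stop should take less than 20 N.
- stop_face (a point): Point on the stop's face towards the pallet, in the middle of the channel, on the base plate (12 mm above the bench).
- clamp_bar: Red clamp bar 58 x 14 x 7 mm, turning and rising with the knob; underside 32 mm above the bench when down. Origin on the clamp axis at bench height (when down); the bar points along its own -x.
- cross_pin: Square steel cross pin, 6 x 6 mm, that sticks out 20 mm from the clamp axis under the bar, opposite to it (its own +x), and rides on or in the notched collar (22 mm radius, flat top 28 mm above the bench, notches 9 mm deep and 7.8 mm wide). Origin as for clamp_bar. The spring alone loads it with about 8 N when it rides on the collar's top; it should take less than 25 N.
- bar_pad (a point): Middle of the underside of the black rubber pad (12 mm dia.) under the bar's end, 49 mm from the clamp axis, 28.5 mm above the bench when down with nothing beneath it.
- knob_grip (a point): Middle of the black round knob, 30 mm dia., 28 mm high (54 to 82 mm above the bench when down), red disc on top; on the clamp axis, 68 mm above the bench when down. It may be gripped from above at any yaw.
- clamp_lift (a joint): Rise of knob and bar in m: 0 = down in a notch, 0.012 = upper limit. A spring pulls it down; with the weight the pull takes about 6 N at 0 and 9 N at the limit. The cross pin comes free of a notch from a rise of 8 mm, and off a notch it rests on the collar's flat top at 0.008. Snapped in over the seated pallet the clamp rests at about 0.001.
- clamp_turn (a joint): Turn of knob and bar in rad, counter-clockwise from above; 0 = bar along the channel over the pallet. 1.30 = parked notch (start), bar out to the fixture's -y side. The clamping notch is in an adjustable brass sector: it lies anywhere from -0.25 to 0.2 and is not reported, so turn the knob clockwise by 1.1 to 1.55 and find it by feel. Notches have 0.05 rad play either way. Limit -0.5.
- driver_stand: Bystander: round white stand with screwdrivers, 68 mm dia., 94 mm high. Origin: centre of its underside.
- oil_cups: Bystander: dark block with four coloured oil cups, 30 x 94 x 23 mm. Origin: centre of its underside.
- tape_roll: Bystander: yellowish roll of tape lying flat, 52 mm dia., 15 mm high. Origin: centre of its underside.
- loupe: Bystander: black eye loupe, 35 mm dia., 29 mm high. Origin: centre of its underside.
- oil_bottle: Bystander: small brown bottle with black cap, 29 mm dia., 62 mm high. Origin: centre of its underside.
There are look-alikes about, which are no part of the job. Of the things that look like the pallet, the middle-sized one is meant.

How it is judged:
By the outcome, as a careful person would: the job done as asked, in the order asked, and still so for the second after the job is handed in, with the robot touching nothing.
It also fails if it takes over 67 s, if anything falls off the work surface, if the arm or the gripper's body presses on something with over 40 N, if the wrist force passes 120 N, or if a joint passes its speed limit or range.

## Working session

There is one attempt and no reset: what is moved stays moved. The work goes in short steps, Python scripts to look and compute and a tool call to move; the robot and the scene stay as the last step left them, time stands still between calls to the robot, and variables do not carry over. Pictures are saved under pics/ and viewed, at most 10 in all, crops included, and the job is handed in when it is done.

Besides the shell and the picture viewer there is one more tool, called after "Call:" as a command line: name --argument value ..., lists and objects as JSON in quotes. carry_out: Moves the arm, as the interface text tells. Its arguments: {"type":"object","properties":{"rows":{"type":"array"},"claw":{"type":"number"},"grip_force":{"type":"number"}},"required":["rows"]}

```bash
mkdir -p pics; ls
cat > h.py <<'E'
import numpy as np, cv2
from rig import bot, optics
def cam(n):
    c=optics.camera(n); im=c["image"]; f=im.shape[0]/2/np.tan(np.radians(c["vertical_fov"])/2)
    c["K"]=np.array([[f,0,c["cx"]],[0,f,c["cy"]],[0,0,1]]); c["R"]=np.array(c["R"]);c["t"]=np.array(c["t"]);c["dist"]=np.array(c["dist"],float)
    return c
def save(c,n): cv2.imwrite("pics/"+n,c["image"][:,:,::-1])
def plane(c,px,z):
    p=cv2.undistortPoints(np.array(px,float).reshape(-1,1,2),c["K"],c["dist"]).reshape(-1,2)
    d=np.c_[p,np.ones(len(p))]@c["R"]; o=-c["R"].T@c["t"]
    return o+d*((z-o[2])/d[:,2])[:,None]
def proj(c,X):
    return cv2.projectPoints(np.array(X,float).reshape(-1,1,3),cv2.Rodrigues(c["R"])[0],c["t"],c["K"],c["dist"])[0].reshape(-1,2)
E
python3 - <<'E'
from h import *
for n in("scene","side","wrist"):
    c=cam(n); save(c,n+"0.png"); print(n,-c["R"].T@c["t"],c["vertical_fov"])
s=bot.state(); print(s)
E
```

```text
pics
scene [0.09701292 0.23866296 0.69794207] 57.9527439801157
side [ 0.65887392 -0.75285909  0.59605097] 56.27822809832138
wrist [ 0.28417498 -0.50632996  0.38351208] 65.21976861936804
{'t': 0.15, 'joint_pos': array([-8.05068237e+01,  9.10680853e+00,  9.15525245e+01,  1.70914746e-04,
        7.94233983e+01, -1.20392768e+01]), 'joint_vel': array([ 0.00164637, -0.10169988, -0.21099128, -0.02350208,  0.02795821,
        0.04671152]), 'effort': array([-5.37115247e-04, -3.85913908e+01, -3.22435212e+01,  7.00376253e-02,
        3.50810727e-02, -8.56233851e-05]), 'eef_pos': array([ 0.21093622, -0.53444828,  0.23884791]), 'tcp_rot': array([[ 9.30210065e-01,  3.67027491e-01, -2.35256194e-04],
       [ 3.67027441e-01, -9.30209024e-01,  1.42464417e-03],
       [ 3.04046140e-04, -1.41156382e-03, -9.99998958e-01]]), 'wrist_force': array([ 0.58937977, -0.4383572 ,  0.44870342]), 'torque': array([-0.00746548,  0.01440028, -0.02210036]), 'gripper_force': 0.0, 'opening': 1.000414517094311}
```

View pics/scene0.png

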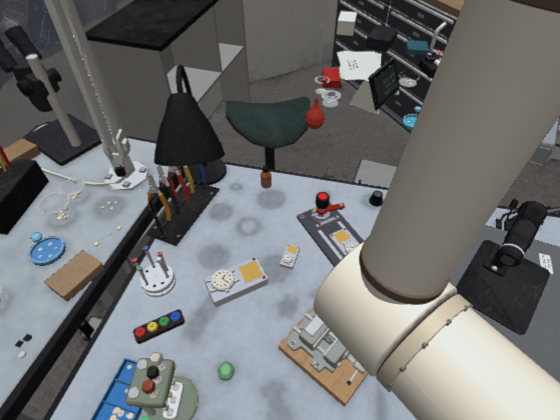

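View pics/side0.png

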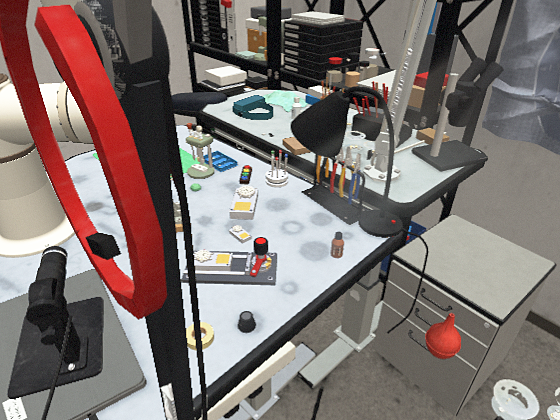

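The scene view shows the clamp knob at about (322,197), with the bar pointing right and the pallet partly hidden at (345,240). In the side view the fixture spans (187..275, 250..283) with its knob at (261,243). The larger look-alike is at (238,280) in the scene view and the smaller one at (290,256).

Run:
```python
from h import *
a=cam("scene");b=cam("side")
A=cv2.resize(a["image"][180:280,285:385],(400,400),interpolation=cv2.INTER_CUBIC)
B=cv2.resize(b["image"][220:300,180:300],(600,400),interpolation=cv2.INTER_CUBIC)
B=cv2.resize(b["image"][230:300,183:283],(400,280),interpolation=cv2.INTER_CUBIC)
B=np.vstack([B,np.zeros((120,400,3),np.uint8)])
save({"image":np.hstack([A,B])},"crop0.png")
for n,c,x0,x1,y0,y1 in(("scene",a,300,350,185,220),("side",b,240,280,230,285)):
    im=c["image"].astype(int); m=(im[...,0]>130)&(im[...,1]<70)&(im[...,2]<70)
    k=np.zeros(m.shape,np.uint8);k[y0:y1,x0:x1]=m[y0:y1,x0:x1]
    q,l,s,ce=cv2.connectedComponentsWithStats(k)
    for i in range(1,q):
        if s[i,4]>5: print(n,s[i],ce[i],plane(c,ce[i],.082),plane(c,ce[i],.039))
```

```text
scene [318 193  10   7  47] [322.36170213 195.63829787] [[ 0.58189293 -0.11283096  0.082     ]] [[ 0.61574326 -0.13736936  0.039     ]]
scene [324 204  20   8  58] [333.37931034 206.86206897] [[ 0.5415691  -0.11629039  0.082     ]] [[ 0.57260435 -0.1410703   0.039     ]]
side [256 238  10   6  48] [260.35416667 240.47916667] [[ 0.58085532 -0.11182275  0.082     ]] [[ 0.57432912 -0.05820051  0.039     ]]
side [250 255  16  21 103] [257.21359223 265.27184466] [[ 0.5825596  -0.18860779  0.082     ]] [[ 0.57617596 -0.14140857  0.039     ]]
```

View pics/crop0.png

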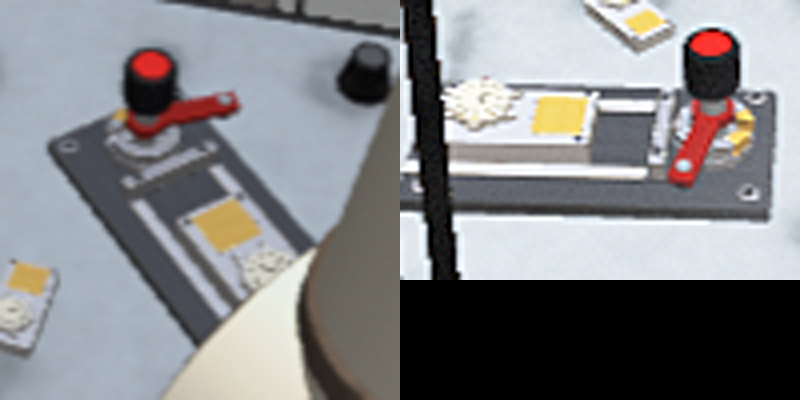

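View pics/wrist0.png

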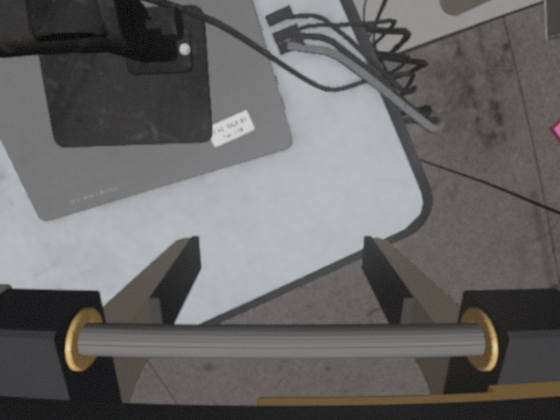

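Run:
```python
from h import *
a=cam("scene");b=cam("side")
for P in (plane(b,[(188,271.2),(244.2,273.2)],.016),plane(a,[(318.75,231.25),(343.75,260)],.016),plane(b,[(282.5-7.7,284.2),(188,278.5)],.012),plane(a,[(297,216.5),(333,267)],.012)):
    d=P[0]-P[1]; print(P.round(4).tolist(),np.degrees(np.arctan2(d[1],d[0])))
print(plane(b,[(183+145/4,230+95/4),(183+188/4,230+97/4),(183+130/4,230+130/4),(183+184/4,230+137/4)],.03))
```

```text
[[0.4269, -0.1444, 0.016], [0.5478, -0.1428, 0.016]] -179.23927230811833
[[0.541, -0.0838, 0.016], [0.4484, -0.0905, 0.016]] 4.110050106444293
[[0.6149, -0.1672, 0.012], [0.4309, -0.1622, 0.012]] -1.5597822964206063
[[0.6062, -0.0631, 0.012], [0.446, -0.0621, 0.012]] -0.34112966313577225
[[ 0.4871848  -0.09951987  0.03      ]
 [ 0.51113084 -0.09966271  0.03      ]
 [ 0.48453712 -0.12853852  0.03      ]
 [ 0.51437661 -0.13219352  0.03      ]]
```

```bash
python3 - <<'E'
from h import *
a=cam("scene");b=cam("side");w=cam("wrist")
def ray(c,p):
    o=-c["R"].T@c["t"];q=plane(c,[p],0)[0];d=q-o;return o,d/np.linalg.norm(d)
def tri(p,q,c1=a,c2=b):
    o,d=ray(c1,p);o2,e=ray(c2,q)
    s=np.linalg.lstsq(np.c_[d,-e],o2-o,rcond=None)[0];P=o+s[0]*d;Q=o2+s[1]*e;return ((P+Q)/2).round(3),np.linalg.norm(P-Q).round(3)
print("scope top",tri((530,205),(55,250)),tri((505,250),(35,345)))
print("lamp top/shade",tri((182,68),(385,95)),tri((190,125),(320,130)))
print("mat corners wrist",plane(w,[(60,145),(210,145),(180,45)],0.0))
print("ring bottom on plane",plane(b,[(150,310)],.1))
E
python3 - <<'E'
import cv2,sys
sys.path.insert(0,'.')
E
```

```text
scope top (array([ 0.295, -0.328,  0.221]), np.float64(0.011)) (array([ 0.274, -0.379,  0.073]), np.float64(0.044))
lamp top/shade (array([0.83 , 0.087, 0.326]), np.float64(0.01)) (array([0.71 , 0.113, 0.251]), np.float64(0.031))
mat corners wrist [[ 0.15114547 -0.27477846  0.        ]
 [ 0.2161188  -0.4438482   0.        ]
 [ 0.30725702 -0.37849824  0.        ]]
ring bottom on plane [[ 0.42164549 -0.32746245  0.1       ]]
```

```bash
python3 -c "
import cv2
a=cv2.imread('pics/scene0.png')[150:350,420:560];b=cv2.imread('pics/side0.png')[0:420,0:200]
import numpy as np
cv2.imwrite('pics/c1.png',np.hstack([cv2.resize(a,(420,600)),cv2.resize(b,(286,600))]))"
```

```text
(no output)
```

View pics/c1.png

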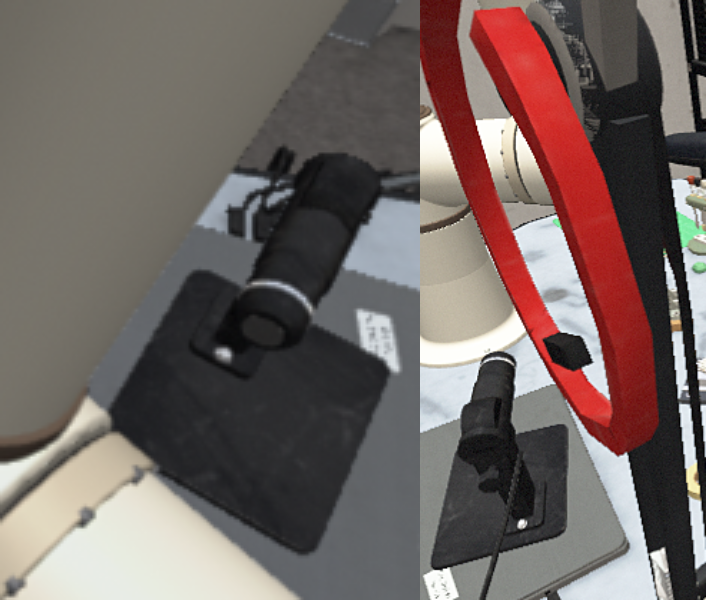

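The scope is about 0.22 m tall at (0.30,-0.33), so I need height to pass over it. The red ring's depth isn't clear, so I'll check where its ray would fall in the scene view.

Run:
```python
from h import *
a=cam("scene");b=cam("side")
print("tcp in side",proj(b,bot.state()["eef_pos"]),"scene",proj(a,bot.state()["eef_pos"]))
for z in(.1,.15,.2,.3,.4,.5):
    P=plane(b,[(150,310),(75,0)],z); print(z,P.round(3).tolist(),proj(a,P).round().tolist())
```

```text
tcp in side [[-140.81388374  361.47489028]] scene [[659.00823158 187.11909598]]
0.1 [[0.422, -0.327, 0.1], [-1.759, 3.747, 0.1]] [[449.0, 204.0], [789.0, -430.0]]
0.15 [[0.446, -0.37, 0.15], [-1.515, 3.294, 0.15]] [[463.0, 173.0], [798.0, -444.0]]
0.2 [[0.469, -0.413, 0.2], [-1.272, 2.84, 0.2]] [[479.0, 142.0], [810.0, -464.0]]
0.3 [[0.517, -0.499, 0.3], [-0.784, 1.933, 0.3]] [[511.0, 77.0], [858.0, -545.0]]
0.4 [[0.565, -0.585, 0.4], [-0.297, 1.026, 0.4]] [[544.0, 8.0], [1106.0, -960.0]]
0.5 [[0.613, -0.67, 0.5], [0.191, 0.118, 0.5]] [[580.0, -65.0], [384.0, 255.0]]
```

Call:
carry_out --rows '[{"tz": -0.12,"turn": 0.0398},{"tz": -0.12,"turn": 0.0398},{"tz": -0.1,"turn": 0.0398},{"tx": 0.064,"ty": -0.108},{"tx": 0.064,"ty": -0.108},{"tx": 0.064,"ty": -0.108},{"tx": 0.064,"ty": -0.108},{"tx": 0.064,"ty": -0.108},{"tx": 0.064,"ty": -0.108},{"tx": 0.064,"ty": -0.108}]'

```text
validation failed for argument at $.ro...
```

Call:
carry_out --rows '[{"tx": 0.064,"ty": -0.108},{"tx": 0.064,"ty": -0.108},{"tx": 0.064,"ty": -0.108},{"tx": 0.064,"ty": -0.108},{"tx": 0.064,"ty": -0.108},{"tx": 0.064,"ty": -0.108},{"tz": 0.13},{"tz": 0.13},{},{}]'

```text
validation failed for argument at $.ro...
```

Run:
```python
from h import *
w=cam("wrist");save(w,"w1.png");s=bot.state();print(s["t"],s["eef_pos"],s["tcp_rot"],s["wrist_force"])
```

```text
0.65 [ 0.21099742 -0.53487275  0.23962897] [[ 9.30218958e-01  3.67005026e-01 -1.13644113e-05]
 [ 3.67005026e-01 -9.30218958e-01 -1.95314838e-05]
 [-1.77395436e-05  1.39977604e-05 -1.00000000e+00]] [-0.09742689 -0.01524657  0.66585053]
```

View pics/w1.png

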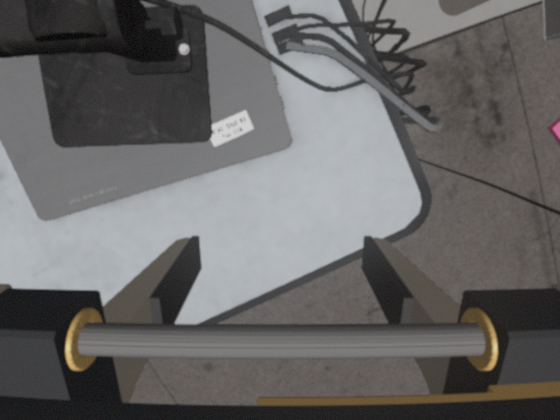

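The moves were refused, so the arm hasn't moved and this view matches the first wrist picture. Each row probably needs all four keys.

Call:
carry_out --rows '[{"tx": 0,"ty": 0,"tz": -0.12,"turn": 0.0398},{"tx": 0,"ty": 0,"tz": -0.12,"turn": 0.0398},{"tx": 0,"ty": 0,"tz": -0.1,"turn": 0.0398},{"tx": 0.064,"ty": -0.108,"tz": 0,"turn": 0},{"tx": 0.064,"ty": -0.108,"tz": 0,"turn": 0},{"tx": 0.064,"ty": -0.108,"tz": 0,"turn": 0},{"tx": 0.064,"ty": -0.108,"tz": 0,"turn": 0},{"tx": 0.064,"ty": -0.108,"tz": 0,"turn": 0},{"tx": 0.064,"ty": -0.108,"tz": 0,"turn": 0},{"tx": 0.064,"ty": -0.108,"tz": 0,"turn": 0}]'

```text
t: 1.48
eef_pos: [0.3458, -0.3063, 0.3418]
tcp_rot: [[1.0, 0.0, 0.0], [0.0, -1.0, -0.001], [0.0, 0.001, -1.0]]
wrist_force: [0.3, -1.1, 0.1]
opening: 1.0
gripper_force: 0.0
```

Call:
carry_out --rows '[{"tx": 0.064,"ty": -0.108,"tz": 0,"turn": 0},{"tx": 0.064,"ty": -0.108,"tz": 0,"turn": 0},{"tx": 0.064,"ty": -0.108,"tz": 0,"turn": 0},{"tx": 0.064,"ty": -0.108,"tz": 0,"turn": 0},{"tx": 0.064,"ty": -0.108,"tz": 0,"turn": 0},{"tx": 0.05,"ty": -0.1,"tz": 0,"turn": 0},{"tx": 0,"ty": 0,"tz": 0.12,"turn": 0},{"tx": 0,"ty": 0,"tz": 0.12,"turn": 0},{"tx": 0,"ty": 0,"tz": 0,"turn": 0},{"tx": 0,"ty": 0,"tz": 0,"turn": 0}]'

```text
t: 2.32
eef_pos: [0.455, -0.1152, 0.2684]
tcp_rot: [[1.0, 0.001, -0.004], [0.001, -1.0, 0.002], [-0.004, -0.002, -1.0]]
wrist_force: [0.4, 0.0, 1.7]
opening: 0.998
gripper_force: 0.0
```

Run:
```python
from h import *
w=cam("wrist");save(w,"w2.png");s=bot.state();print(s["t"],s["eef_pos"],s["wrist_force"])
```

```text
2.3667 [ 0.45622132 -0.11615596  0.27071006] [0.29365146 0.37778732 0.43904671]
```

View pics/w2.png

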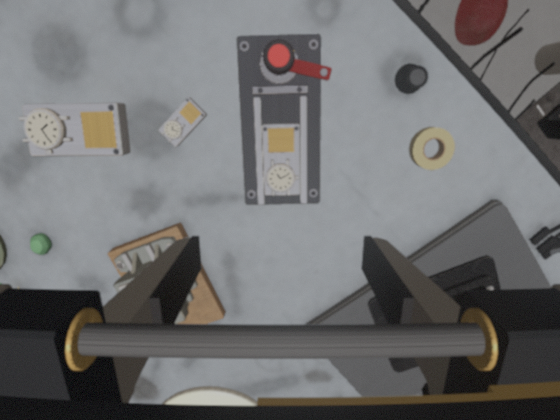

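The fixture is ahead in the wrist view: plate (238..321, 36..205), knob disc (279,55), pallet brass plate (281,140) and watch head (281,178). Next I'll measure these.

```bash
cat > m.py <<'E'
from h import *
w=cam("wrist");im=w["image"];hsv=cv2.cvtColor(im,cv2.COLOR_RGB2HSV)
def comps(lo,hi,roi,amin):
    m=cv2.inRange(hsv,lo,hi);k=np.zeros_like(m);x0,x1,y0,y1=roi;k[y0:y1,x0:x1]=m[y0:y1,x0:x1]
    cs,_=cv2.findContours(k,cv2.RETR_EXTERNAL,cv2.CHAIN_APPROX_NONE)
    return [c for c in cs if cv2.contourArea(c)>amin]
def show(n,c,z):
    q=plane(w,cv2.boxPoints(cv2.minAreaRect(c)),z);print(n,"ctr",q.mean(0).round(4),"corners",q[:,:2].round(4).tolist())
E
python3 - <<'E'
from m import *
R=(225,345,25,215)
for c in comps((0,150,100),(8,255,255),R,20)+comps((172,150,80),(180,255,255),R,20): show("red",c,.083)
for c in comps((10,90,120),(35,255,255),R,40): show("brass",c,.0315)
# dark plate outline
m=cv2.inRange(hsv,(0,0,0),(180,255,115));k=np.zeros_like(m);k[25:215,228:330]=m[25:215,228:330]
k=cv2.morphologyEx(k,cv2.MORPH_OPEN,np.ones((3,3)))
c=max(cv2.findContours(k,cv2.RETR_EXTERNAL,cv2.CHAIN_APPROX_NONE)[0],key=cv2.contourArea);show("plate",c,.012)
# hole pixels
print(plane(w,[(243,46),(314,44),(313,194),(250,194)],.012).round(4))
g=cv2.cvtColor(im,cv2.COLOR_RGB2GRAY)
print("col281",g[80:205,290].tolist());print("row150",g[150,238:325].tolist());print("row185",g[185,238:325].tolist())
E
```

```text
brass ctr [ 0.4982 -0.1142  0.0315] corners [[0.5103, -0.101], [0.5103, -0.1274], [0.4862, -0.1276], [0.4862, -0.1007]]
plate ctr [ 0.5154 -0.1136  0.012 ] corners [[0.6128, -0.0644], [0.6151, -0.1576], [0.4185, -0.169], [0.4154, -0.0635]]
[[ 0.6047 -0.0725  0.012 ]
 [ 0.6068 -0.1533  0.012 ]
 [ 0.4306 -0.1566  0.012 ]
 [ 0.4305 -0.0765  0.012 ]]
col281 [116, 100, 85, 79, 79, 79, 79, 95, 116, 131, 136, 138, 136, 134, 125, 102, 85, 77, 77, 78, 77, 80, 77, 77, 77, 78, 80, 81, 80, 82, 79, 81, 81, 80, 80, 78, 81, 78, 79, 81, 82, 78, 80, 81, 86, 111, 140, 157, 159, 156, 151, 146, 146, 147, 148, 148, 147, 145, 145, 145, 146, 146, 146, 148, 149, 146, 146, 148, 151, 148, 146, 144, 147, 152, 156, 159, 160, 160, 159, 160, 159, 158, 161, 159, 159, 160, 159, 158, 158, 153, 149, 152, 156, 163, 166, 168, 172, 172, 169, 163, 166, 170, 172, 171, 168, 166, 163, 159, 158, 159, 159, 161, 160, 162, 161, 152, 126, 95, 85, 85, 88, 85, 84, 85, 96]
row150 [154, 151, 137, 111, 88, 82, 84, 81, 80, 84, 84, 86, 83, 83, 83, 100, 131, 156, 162, 159, 159, 155, 146, 140, 151, 161, 159, 159, 152, 148, 146, 148, 146, 147, 147, 145, 146, 146, 147, 147, 147, 147, 146, 146, 147, 148, 148, 147, 148, 147, 147, 149, 146, 147, 150, 150, 156, 158, 156, 155, 146, 144, 156, 160, 159, 159, 156, 138, 106, 86, 83, 84, 85, 82, 84, 84, 84, 81, 85, 88, 106, 132, 149, 151, 151, 150, 152]
row185 [150, 150, 148, 145, 132, 107, 87, 85, 82, 87, 83, 89, 84, 88, 85, 86, 90, 105, 136, 156, 164, 161, 162, 162, 159, 157, 159, 156, 156, 160, 166, 162, 157, 159, 167, 173, 175, 171, 173, 174, 174, 173, 173, 174, 172, 173, 170, 172, 167, 165, 166, 170, 166, 159, 157, 158, 159, 160, 160, 155, 142, 143, 156, 164, 165, 163, 160, 143, 109, 87, 83, 86, 88, 84, 86, 85, 86, 87, 86, 93, 115, 141, 152, 156, 155, 154, 154]
```

Run:
```python
from m import *
print(-w["R"].T@w["t"])
P=plane(w,[(254,150),(256,185),(305.4,150),(305.4,185)],.016);print(P.round(4))
for i in(0,2): d=P[i]-P[i+1];print(np.degrees(np.arctan2(d[1],d[0])))
g=cv2.cvtColor(im,cv2.COLOR_RGB2GRAY).astype(float)
# rail outer edges by subpixel gradient over many rows
for side,lo,hi,sg in(("L",248,262,1),("R",297,312,-1)):
    pts=[]
    for r in range(105,200):
        d=np.clip(sg*np.gradient(g[r])[lo:hi],0,None); 
        if d.max()>12: pts.append(((d*np.arange(lo,hi)).sum()/d.sum(),r))
    q=plane(w,pts,.016)
    vx,vy,x0,y0=cv2.fitLine(q[:,:2].astype(np.float32),cv2.DIST_HUBER,0,.01,.01).ravel()
    print(side,len(pts),"angle",np.degrees(np.arctan(vy/vx)),"y at x=.5",y0+vy/vx*(.5-x0))
P=plane(w,[(290,125.3),(290,196)],.030);print("pallet front/back",P.round(4));print("stop",plane(w,[(290,95),(290,87.5)],.026).round(4))
for p in cv2.HoughCircles(cv2.medianBlur(g.astype(np.uint8)[25:90,240:320],3),cv2.HOUGH_GRADIENT,1,30,param1=80,param2=12,minRadius=8,maxRadius=22)[0]: print(p)
a,b=im[...,0].astype(int),im[...,1].astype(int);m=(a>150)&(b<90);m[:40]=0;m[66:]=0;m[:,:262]=0;m[:,293:]=0
ys,xs=np.nonzero(m);print(len(xs),xs.mean(),ys.mean(),plane(w,[(xs.mean(),ys.mean())],.082))
```

```text
[ 0.53515953 -0.11683434  0.41693696]
[[ 0.4878 -0.0839  0.016 ]
 [ 0.4442 -0.0855  0.016 ]
 [ 0.4878 -0.1465  0.016 ]
 [ 0.4442 -0.1473  0.016 ]]
2.072530199403055
1.1319206890636584
L 95 angle 1.3310614 y at x=.5 -0.08283453
R 95 angle 0.6777416 y at x=.5 -0.14484072
pallet front/back [[ 0.5179 -0.1271  0.03  ]
 [ 0.4337 -0.1278  0.03  ]]
stop [[ 0.5516 -0.127   0.026 ]
 [ 0.5597 -0.127   0.026 ]]
[38.5 40.5 21.4]
300 275.95 57.78 [[ 0.5833874  -0.11196026  0.082     ]]
```

Channel yaw is about 1.0°, with its centre at y≈-0.1138 where x=0.5. The stop face is at x≈0.5516 and the clamp axis at (0.583,-0.1123). The pallet front is at x=0.518, so it has about 34 mm to go. I'll grip its front half gently.

Call:
carry_out --rows '[{"tx": 0.063,"ty": -0.004,"tz": 0.1,"turn": -0.0056},{"tx": 0.063,"ty": -0.004,"tz": 0.1,"turn": 0},{"tx": 0,"ty": 0,"tz": 0.12,"turn": 0},{"tx": 0,"ty": 0,"tz": 0.12,"turn": 0},{"tx": 0,"ty": 0,"tz": 0.1,"turn": 0},{"tx": 0,"ty": 0,"tz": 0.06,"turn": 0},{"tx": 0,"ty": 0,"tz": 0.04,"turn": 0},{"tx": 0,"ty": 0,"tz": 0,"turn": 0},{"tx": 0,"ty": 0,"tz": 0,"turn": 0}]' --claw 91 --grip_force 8

```text
t: 3.22
eef_pos: [0.4951, -0.1141, 0.0791]
tcp_rot: [[1.0, 0.018, 0.002], [0.018, -1.0, -0.001], [0.002, 0.001, -1.0]]
wrist_force: [0.2, 0.5, 0.5]
opening: 0.99
gripper_force: 0.0
```

Call:
carry_out --rows '[{"tx": 0,"ty": 0,"tz": 0.05,"turn": 0},{"tx": 0,"ty": 0,"tz": 0.04,"turn": 0},{"tx": 0,"ty": 0,"tz": 0.023,"turn": 0},{"tx": 0,"ty": 0,"tz": 0,"turn": 0},{"tx": 0,"ty": 0,"tz": 0,"turn": 0}]'

```text
t: 3.63
eef_pos: [0.494, -0.1132, 0.044]
tcp_rot: [[1.0, 0.018, -0.0], [0.018, -1.0, 0.0], [-0.0, -0.0, -1.0]]
wrist_force: [0.3, -0.3, 0.5]
opening: 0.987
gripper_force: 0.0
```

Call:
carry_out --rows '[{"tx": 0,"ty": 0,"tz": 0,"turn": 0},{"tx": 0,"ty": 0,"tz": 0,"turn": 0},{"tx": 0,"ty": 0,"tz": 0,"turn": 0},{"tx": 0,"ty": 0,"tz": 0,"turn": 0},{"tx": 0,"ty": 0,"tz": 0,"turn": 0},{"tx": 0,"ty": 0,"tz": 0,"turn": 0},{"tx": 0,"ty": 0,"tz": 0,"turn": 0}]' --claw 40 --grip_force 8

```text
t: 4.22
eef_pos: [0.4939, -0.1131, 0.0438]
tcp_rot: [[1.0, 0.018, 0.0], [0.018, -1.0, 0.0], [0.0, -0.0, -1.0]]
wrist_force: [1.1, 0.5, 0.3]
opening: 0.505
gripper_force: 0.0
```

Call:
carry_out --rows '[{"tx": 0,"ty": 0,"tz": 0,"turn": 0},{"tx": 0,"ty": 0,"tz": 0,"turn": 0},{"tx": 0,"ty": 0,"tz": 0,"turn": 0},{"tx": 0,"ty": 0,"tz": 0,"turn": 0}]'

```text
t: 4.55
eef_pos: [0.4939, -0.1132, 0.0438]
tcp_rot: [[1.0, 0.018, 0.0], [0.018, -1.0, -0.0], [0.0, 0.0, -1.0]]
wrist_force: [0.3, -1.0, 0.5]
opening: 0.477
gripper_force: 8.0
```

Call:
carry_out --rows '[{"tx": 0.01,"ty": 0,"tz": 0,"turn": 0},{"tx": 0.01,"ty": 0,"tz": 0,"turn": 0},{"tx": 0.01,"ty": 0,"tz": 0,"turn": 0},{"tx": 0.01,"ty": 0,"tz": 0,"turn": 0},{"tx": 0.01,"ty": 0,"tz": 0,"turn": 0},{"tx": 0.01,"ty": 0,"tz": 0,"turn": 0}]'

```text
t: 5.05
eef_pos: [0.5114, -0.1128, 0.0437]
tcp_rot: [[1.0, 0.019, -0.002], [0.019, -1.0, 0.0], [-0.002, -0.0, -1.0]]
wrist_force: [-5.3, -1.5, 5.0]
opening: 0.477
gripper_force: 8.0
```

Call:
carry_out --rows '[{"tx": 0.01,"ty": 0,"tz": 0,"turn": 0},{"tx": 0.01,"ty": 0,"tz": 0,"turn": 0},{"tx": 0.01,"ty": 0,"tz": 0,"turn": 0},{"tx": 0.005,"ty": 0,"tz": 0,"turn": 0}]'

```text
t: 5.38
eef_pos: [0.5223, -0.1126, 0.0437]
tcp_rot: [[1.0, 0.019, -0.001], [0.019, -1.0, 0.0], [-0.001, -0.0, -1.0]]
wrist_force: [-5.4, -0.8, 5.7]
opening: 0.479
gripper_force: 8.0
```

Call:
carry_out --rows '[{"tx": 0.004,"ty": 0,"tz": 0,"turn": 0},{"tx": 0.004,"ty": 0,"tz": 0,"turn": 0},{"tx": 0.002,"ty": 0,"tz": 0,"turn": 0}]'

```text
t: 5.63
eef_pos: [0.5251, -0.1125, 0.0437]
tcp_rot: [[1.0, 0.019, -0.001], [0.019, -1.0, 0.0], [-0.001, -0.0, -1.0]]
wrist_force: [-5.1, -0.7, 5.7]
opening: 0.484
gripper_force: 8.0
```

Call:
carry_out --rows '[{"tx": 0.003,"ty": 0,"tz": 0,"turn": 0}]'

```text
t: 5.72
eef_pos: [0.5259, -0.1125, 0.0437]
tcp_rot: [[1.0, 0.019, -0.001], [0.019, -1.0, 0.0], [-0.001, -0.0, -1.0]]
wrist_force: [-4.8, -0.7, 4.7]
opening: 0.482
gripper_force: 8.0
```

Call:
carry_out --rows '[{"tx": 0.003,"ty": 0,"tz": 0,"turn": 0}]'

```text
t: 5.8
eef_pos: [0.5268, -0.1124, 0.0437]
tcp_rot: [[1.0, 0.019, -0.001], [0.019, -1.0, 0.0], [-0.001, -0.0, -1.0]]
wrist_force: [-4.2, -1.9, 5.0]
opening: 0.479
gripper_force: 8.0
```

Call:
carry_out --rows '[{"tx": 0.003,"ty": 0,"tz": 0,"turn": 0}]'

```text
t: 5.88
eef_pos: [0.5278, -0.1124, 0.0437]
tcp_rot: [[1.0, 0.018, -0.001], [0.018, -1.0, 0.0], [-0.001, -0.0, -1.0]]
wrist_force: [-4.9, -1.2, 4.9]
opening: 0.478
gripper_force: 8.0
```

Call:
carry_out --rows '[{"tx": 0.003,"ty": 0,"tz": 0,"turn": 0}]'

```text
t: 5.97
eef_pos: [0.5281, -0.1124, 0.0437]
tcp_rot: [[1.0, 0.019, -0.003], [0.019, -1.0, 0.0], [-0.003, -0.0, -1.0]]
wrist_force: [-8.5, -0.5, 8.1]
opening: 0.476
gripper_force: 8.0
```

Call:
carry_out --rows '[{"tx": 0.003,"ty": 0,"tz": 0,"turn": 0}]'

```text
t: 6.05
eef_pos: [0.5285, -0.1123, 0.0435]
tcp_rot: [[1.0, 0.019, -0.004], [0.019, -1.0, 0.0], [-0.004, -0.0, -1.0]]
wrist_force: [-8.7, -1.4, 7.6]
opening: 0.477
gripper_force: 8.0
```

The force stepped from 5 to 8.6 N and motion stopped at 34 mm, so the pallet is home. Next I'll release it and rise.

Call:
carry_out --rows '[{"tx": 0,"ty": 0,"tz": 0,"turn": 0},{"tx": 0,"ty": 0,"tz": 0,"turn": 0},{"tx": 0,"ty": 0,"tz": 0,"turn": 0},{"tx": 0,"ty": 0,"tz": 0,"turn": 0},{"tx": 0,"ty": 0,"tz": -0.05,"turn": 0},{"tx": 0,"ty": 0,"tz": -0.1,"turn": 0},{"tx": -0.07,"ty": 0,"tz": -0.1,"turn": 0},{"tx": -0.07,"ty": 0,"tz": -0.06,"turn": 0},{"tx": 0,"ty": 0,"tz": 0,"turn": 0},{"tx": 0,"ty": 0,"tz": 0,"turn": 0}]' --claw 70

```text
t: 6.88
eef_pos: [0.4884, -0.1135, 0.1378]
tcp_rot: [[1.0, 0.018, 0.003], [0.018, -1.0, -0.001], [0.003, 0.001, -1.0]]
wrist_force: [-0.4, -0.3, -0.1]
opening: 0.758
gripper_force: 0.0
```

Run:
```python
from m import *
save(w,"w3.png");s=bot.state();print(s["t"],s["eef_pos"],s["wrist_force"],-w["R"].T@w["t"])
X=[[.583,-.1123,.082],[.5516,-.113,.026],[.51,-.1135,.03]];print(proj(w,X).round())
cv2.imwrite("pics/w3c.png",im[:420,130:430,::-1])
```

```text
6.9333 [ 0.48812677 -0.11320346  0.13657031] [-0.60202019 -0.63430262 -0.79611306] [ 0.56664744 -0.11233328  0.28277124]
[[282.  81.]
 [282. 130.]
 [281. 184.]]
```

View pics/w3.png

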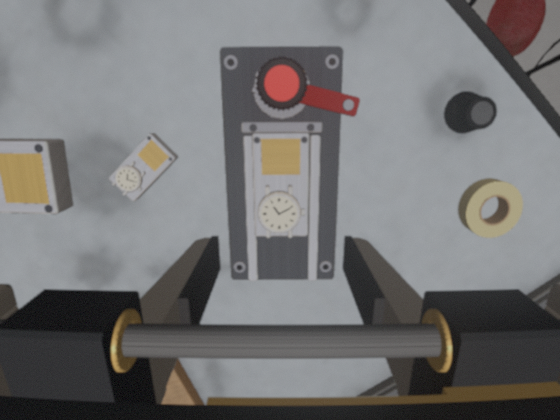

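The pallet is now against the stop: its front edge at row 134 meets the stop at (282,128). The knob disc is at (282,82). I'll refine the knob position by its red disc.

Run:
```python
from m import *
c=comps((0,120,150),(6,255,255),(255,312,55,108),20)+comps((174,120,150),(180,255,255),(255,312,55,108),20)
for k in c: (x,y),r=cv2.minEnclosingCircle(k);print(cv2.contourArea(k),(x,y),r,plane(w,[(x,y)],.082))
b=comps((0,150,60),(10,255,170),(300,370,70,125),50)+comps((170,150,60),(180,255,170),(300,370,70,125),50)
for k in b: show("bar",k,.039)
print(bot.state()["eef_pos"])
```

```text
944.5 (282.0, 81.62857055664062) 18.076784133911133 [[ 0.58203386 -0.11212761  0.082     ]]
bar ctr [ 0.5759 -0.1395  0.039 ] corners [[0.5726, -0.1271], [0.584, -0.1296], [0.5792, -0.1518], [0.5677, -0.1495]]
[ 0.4878448  -0.11299773  0.13581078]
```

Call:
carry_out --rows '[{"tx": 0.105,"ty": 0.001,"tz": 0,"turn": 0},{"tx": 0.105,"ty": 0.001,"tz": 0,"turn": 0},{"tx": 0.104,"ty": 0.001,"tz": 0,"turn": 0},{"tx": 0,"ty": 0,"tz": 0,"turn": -0.036},{"tx": 0,"ty": 0,"tz": 0,"turn": -0.036},{"tx": 0,"ty": 0,"tz": 0,"turn": -0.036},{"tx": 0,"ty": 0,"tz": 0,"turn": -0.036},{"tx": 0,"ty": 0,"tz": 0,"turn": -0.036},{"tx": 0,"ty": 0,"tz": 0,"turn": -0.036},{"tx": 0,"ty": 0,"tz": 0,"turn": -0.036}]' --claw 70

```text
t: 7.82
eef_pos: [0.5818, -0.1119, 0.1344]
tcp_rot: [[0.685, 0.728, -0.003], [0.728, -0.685, 0.001], [-0.001, -0.003, -1.0]]
wrist_force: [0.1, 0.2, -0.7]
opening: 0.762
gripper_force: 0.0
```

Call:
carry_out --rows '[{"tx": 0,"ty": 0,"tz": 0,"turn": -0.036},{"tx": 0,"ty": 0,"tz": 0,"turn": -0.036},{"tx": 0,"ty": 0,"tz": 0,"turn": 0},{"tx": 0,"ty": 0,"tz": 0,"turn": 0}]'

```text
t: 8.15
eef_pos: [0.5818, -0.112, 0.135]
tcp_rot: [[0.512, 0.859, -0.002], [0.859, -0.512, 0.001], [-0.0, -0.002, -1.0]]
wrist_force: [-0.8, -0.2, 0.0]
opening: 0.762
gripper_force: 0.0
```

Run:
```python
from h import *
s=bot.state();R=s["tcp_rot"];print(s["t"],s["eef_pos"],s["joint_pos"].round(1),np.degrees(np.arctan2(R[1,0],R[0,0])),s["wrist_force"])
print("tool d",(R.T@(np.array([.582,-.1121,.074])-s["eef_pos"])/.3).round(4))
```

```text
8.15 [ 0.58182291 -0.11200504  0.13502741] [-22.6  17.4  94.    0.   68.7   8.2] 59.203818163629784 [-0.75951649 -0.22022181  0.04685973]
tool d [1.000e-04 1.100e-03 2.034e-01]
```

Call:
carry_out --rows '[{"tx": 0,"ty": 0.001,"tz": 0.06,"turn": 0},{"tx": 0,"ty": 0,"tz": 0.06,"turn": 0},{"tx": 0,"ty": 0,"tz": 0.05,"turn": 0},{"tx": 0,"ty": 0,"tz": 0.033,"turn": 0},{"tx": 0,"ty": 0,"tz": 0,"turn": 0}]'

```text
t: 8.57
eef_pos: [0.5805, -0.1117, 0.0726]
tcp_rot: [[0.511, 0.86, -0.005], [0.86, -0.511, 0.002], [-0.001, -0.006, -1.0]]
wrist_force: [-0.0, 0.8, 0.5]
opening: 0.762
gripper_force: 0.0
```

Call:
carry_out --rows '[{"tx": 0,"ty": 0,"tz": 0,"turn": 0},{"tx": 0,"ty": 0,"tz": 0,"turn": 0},{"tx": 0,"ty": 0,"tz": 0,"turn": 0},{"tx": 0,"ty": 0,"tz": 0,"turn": 0},{"tx": 0,"ty": 0,"tz": 0,"turn": 0},{"tx": 0,"ty": 0,"tz": 0,"turn": 0},{"tx": 0,"ty": 0,"tz": 0,"turn": 0},{"tx": 0,"ty": 0,"tz": 0,"turn": 0},{"tx": 0,"ty": 0,"tz": 0,"turn": 0}]' --claw 24 --grip_force 20

```text
t: 9.32
eef_pos: [0.582, -0.1123, 0.0763]
tcp_rot: [[0.509, 0.861, -0.001], [0.861, -0.509, 0.001], [-0.0, -0.001, -1.0]]
wrist_force: [-4.1, 1.6, 5.6]
opening: 0.32
gripper_force: 20.0
```

Call:
carry_out --rows '[{"tx": 0,"ty": -0.002,"tz": -0.004,"turn": 0},{"tx": 0,"ty": 0,"tz": -0.004,"turn": 0},{"tx": 0,"ty": 0,"tz": -0.004,"turn": 0},{"tx": 0,"ty": 0,"tz": 0,"turn": 0}]'

```text
t: 9.65
eef_pos: [0.5816, -0.1122, 0.0788]
tcp_rot: [[0.51, 0.86, -0.0], [0.86, -0.51, 0.0], [0.0, -0.0, -1.0]]
wrist_force: [2.0, 0.7, -6.1]
opening: 0.32
gripper_force: 20.0
```

Call:
carry_out --rows '[{"tx": 0,"ty": 0,"tz": -0.009,"turn": 0},{"tx": 0,"ty": 0,"tz": -0.009,"turn": 0},{"tx": 0,"ty": 0,"tz": -0.006,"turn": 0},{"tx": 0,"ty": 0,"tz": 0,"turn": 0}]'

```text
t: 9.98
eef_pos: [0.5816, -0.1121, 0.0866]
tcp_rot: [[0.509, 0.861, -0.001], [0.861, -0.509, 0.0], [-0.0, -0.001, -1.0]]
wrist_force: [1.4, 0.1, -8.6]
opening: 0.322
gripper_force: 20.0
```

Call:
carry_out --rows '[{"tx": 0,"ty": 0,"tz": 0,"turn": 0.015},{"tx": 0,"ty": 0,"tz": 0,"turn": 0.02},{"tx": 0,"ty": 0,"tz": 0,"turn": 0.02},{"tx": 0,"ty": 0,"tz": 0,"turn": 0}]'

```text
t: 10.32
eef_pos: [0.5815, -0.1122, 0.0863]
tcp_rot: [[0.651, 0.759, -0.001], [0.759, -0.651, 0.0], [-0.0, -0.0, -1.0]]
wrist_force: [1.9, -0.7, -8.3]
opening: 0.319
gripper_force: 20.0
```

Run:
```python
from h import *
s=bot.state();R=s["tcp_rot"];print(s["eef_pos"],np.degrees(np.arctan2(R[1,0],R[0,0])),s["wrist_force"],s["torque"])
for n in("side","wrist"):
    c=cam(n);save(c,n+"_rot.png")
    hsv=cv2.cvtColor(c["image"],cv2.COLOR_RGB2HSV)
    if n=="side":
        m=cv2.inRange(hsv,(0,150,80),(8,255,255));m[:230]=0;m[300:]=0;m[:,:185]=0;m[:,300:]=0
        ys,xs=np.nonzero(m);P=plane(c,np.c_[xs,ys],.049)[:,:2]-[.582,-.1121];r=np.hypot(*P.T);k=(r>25)&(r<62);print(k.sum(),P[k].mean(0))
```

```text
[ 0.58151913 -0.11222321  0.08630772] 49.38341714757995 [ 1.92541959 -0.68796709 -8.28352614] [-0.20514997 -0.45536046 -0.01346594]
0 [nan nan]<stdin>:8: RuntimeWarning: Mean of empty slice.
  ret = um.true_divide(
```

Call:
carry_out --rows '[{"tx": 0,"ty": 0,"tz": 0,"turn": 0.03},{"tx": 0,"ty": 0,"tz": 0,"turn": 0.035},{"tx": 0,"ty": 0,"tz": 0,"turn": 0.035},{"tx": 0,"ty": 0,"tz": 0,"turn": 0.035},{"tx": 0,"ty": 0,"tz": 0,"turn": 0.035},{"tx": 0,"ty": 0,"tz": 0,"turn": 0.035},{"tx": 0,"ty": 0,"tz": 0,"turn": 0.035},{"tx": 0,"ty": 0,"tz": 0,"turn": 0.035},{"tx": 0,"ty": 0,"tz": 0,"turn": 0},{"tx": 0,"ty": 0,"tz": 0,"turn": 0}]'

```text
t: 11.25
eef_pos: [0.5814, -0.1123, 0.0864]
tcp_rot: [[1.0, 0.004, -0.001], [0.004, -1.0, -0.0], [-0.001, 0.0, -1.0]]
wrist_force: [0.4, -1.4, -8.8]
opening: 0.323
gripper_force: 20.0
```

```bash
cat > st.py <<'E'
from h import *
s=bot.state();R=s["tcp_rot"];print(s["t"],s["eef_pos"].round(4),"yaw",np.degrees(np.arctan2(R[1,0],R[0,0])).round(2),"F",s["wrist_force"].round(2),"T",s["torque"].round(3),"j",s["joint_pos"].round(0),s["opening"].round(3))
E
python3 st.py
```

```text
Traceback (most recent call last):
  File "st.py", line 2, in <module>
    s=bot.state();R=s["tcp_rot"];print(s["t"],s["eef_pos"].round(4),"yaw",np.degrees(np.arctan2(R[1,0],R[0,0])).round(2),"F",s["wrist_force"].round(2),"T",s["torque"].round(3),"j",s["joint_pos"].round(0),s["opening"].round(3))
                                                                                                                                                                                                            ^^^^^^^^^^^^^^^^^^
AttributeError: 'float' object has no attribute 'round'
```

Call:
carry_out --rows '[{"tx": 0,"ty": 0,"tz": 0.004,"turn": 0},{"tx": 0,"ty": 0,"tz": 0,"turn": 0}]'

```text
t: 11.42
eef_pos: [0.5815, -0.1123, 0.0851]
tcp_rot: [[1.0, 0.002, -0.001], [0.002, -1.0, -0.0], [-0.001, 0.0, -1.0]]
wrist_force: [0.9, -1.0, -7.6]
opening: 0.323
gripper_force: 20.0
```

Call:
carry_out --rows '[{"tx": 0,"ty": 0,"tz": 0.003,"turn": 0},{"tx": 0,"ty": 0,"tz": 0,"turn": 0}]'

```text
t: 11.58
eef_pos: [0.5816, -0.1123, 0.0845]
tcp_rot: [[1.0, 0.001, -0.001], [0.001, -1.0, -0.0], [-0.001, 0.0, -1.0]]
wrist_force: [-0.2, -2.7, -7.8]
opening: 0.321
gripper_force: 20.0
```

Call:
carry_out --rows '[{"tx": 0,"ty": 0,"tz": 0.002,"turn": 0},{"tx": 0,"ty": 0,"tz": 0,"turn": 0}]'

```text
t: 11.75
eef_pos: [0.5817, -0.1124, 0.0843]
tcp_rot: [[1.0, 0.0, -0.0], [0.0, -1.0, -0.0], [-0.0, 0.0, -1.0]]
wrist_force: [-2.4, -1.3, -4.2]
opening: 0.32
gripper_force: 20.0
```

Call:
carry_out --rows '[{"tx": 0,"ty": 0,"tz": 0.0015,"turn": 0},{"tx": 0,"ty": 0,"tz": 0,"turn": 0}]'

```text
t: 11.92
eef_pos: [0.5818, -0.1124, 0.0842]
tcp_rot: [[1.0, -0.0, -0.0], [-0.0, -1.0, -0.0], [-0.0, 0.0, -1.0]]
wrist_force: [-5.8, -1.1, 1.6]
opening: 0.323
gripper_force: 20.0
```

Call:
carry_out --rows '[{"tx": 0,"ty": 0,"tz": 0,"turn": 0.008},{"tx": 0,"ty": 0,"tz": 0,"turn": 0}]'

```text
t: 12.08
eef_pos: [0.5818, -0.1124, 0.0842]
tcp_rot: [[1.0, -0.026, -0.0], [-0.026, -1.0, -0.0], [-0.0, 0.0, -1.0]]
wrist_force: [-4.8, -0.4, 1.8]
opening: 0.319
gripper_force: 20.0
```

Call:
carry_out --rows '[{"tx": 0,"ty": 0,"tz": 0,"turn": 0.008},{"tx": 0,"ty": 0,"tz": 0,"turn": 0}]'

```text
t: 12.25
eef_pos: [0.5818, -0.1124, 0.0842]
tcp_rot: [[0.999, -0.051, -0.0], [-0.051, -0.999, -0.0], [-0.0, 0.0, -1.0]]
wrist_force: [-5.0, -0.7, 1.6]
opening: 0.321
gripper_force: 20.0
```

```bash
sed -i 's/,s\["opening"\].round(3)//' st.py; python3 st.py
```

```text
12.25 [ 0.5818 -0.1124  0.0842] yaw -2.92 F [-5.02 -0.74  1.64] T [-0.349  0.886  0.059] j [-23.  21.  96.  -0.  63.  70.]
```

Call:
carry_out --rows '[{"tx": 0,"ty": 0,"tz": 0,"turn": 0.008},{"tx": 0,"ty": 0,"tz": 0,"turn": 0}]'

```text
t: 12.42
eef_pos: [0.5818, -0.1124, 0.0842]
tcp_rot: [[0.997, -0.076, -0.0], [-0.076, -0.997, -0.0], [-0.0, 0.0, -1.0]]
wrist_force: [-5.0, -1.3, 1.7]
opening: 0.318
gripper_force: 20.0
```

Call:
carry_out --rows '[{"tx": 0,"ty": 0,"tz": 0,"turn": 0.008},{"tx": 0,"ty": 0,"tz": 0,"turn": 0}]'

```text
t: 12.58
eef_pos: [0.5818, -0.1124, 0.0842]
tcp_rot: [[0.995, -0.101, -0.0], [-0.101, -0.995, -0.0], [-0.0, 0.0, -1.0]]
wrist_force: [-5.2, -0.9, 1.0]
opening: 0.323
gripper_force: 20.0
```

Call:
carry_out --rows '[{"tx": 0,"ty": 0,"tz": 0,"turn": 0.008},{"tx": 0,"ty": 0,"tz": 0,"turn": 0}]'

```text
t: 12.75
eef_pos: [0.5818, -0.1124, 0.0841]
tcp_rot: [[0.992, -0.126, -0.0], [-0.126, -0.992, -0.0], [-0.0, 0.0, -1.0]]
wrist_force: [-5.2, -1.4, 0.2]
opening: 0.323
gripper_force: 20.0
```

Call:
carry_out --rows '[{"tx": 0,"ty": 0,"tz": 0,"turn": 0.008},{"tx": 0,"ty": 0,"tz": 0,"turn": 0}]'

```text
t: 12.92
eef_pos: [0.5818, -0.1124, 0.0841]
tcp_rot: [[0.989, -0.151, -0.0], [-0.151, -0.989, -0.0], [-0.0, 0.0, -1.0]]
wrist_force: [-5.6, -1.6, 0.8]
opening: 0.318
gripper_force: 20.0
```

Call:
carry_out --rows '[{"tx": 0,"ty": 0,"tz": 0,"turn": 0.008},{"tx": 0,"ty": 0,"tz": 0,"turn": 0}]'

```text
t: 13.08
eef_pos: [0.5818, -0.1124, 0.0841]
tcp_rot: [[0.984, -0.176, -0.0], [-0.176, -0.984, -0.0], [-0.0, 0.0, -1.0]]
wrist_force: [-5.4, -0.7, 1.3]
opening: 0.325
gripper_force: 20.0
```

Call:
carry_out --rows '[{"tx": 0,"ty": 0,"tz": 0,"turn": 0.008},{"tx": 0,"ty": 0,"tz": 0,"turn": 0}]'

```text
t: 13.25
eef_pos: [0.5817, -0.1124, 0.084]
tcp_rot: [[0.98, -0.2, -0.0], [-0.2, -0.98, -0.0], [-0.0, 0.0, -1.0]]
wrist_force: [-5.1, -1.8, 0.5]
opening: 0.32
gripper_force: 20.0
```

```bash
python3 st.py
```

```text
13.25 [ 0.5817 -0.1124  0.084 ] yaw -11.55 F [-5.11 -1.8   0.52] T [-0.326  0.985  0.002] j [-23.  21.  96.  -0.  63.  79.]
```

Call:
carry_out --rows '[{"tx": 0,"ty": 0,"tz": 0,"turn": 0.008},{"tx": 0,"ty": 0,"tz": 0,"turn": 0}]'

```text
t: 13.42
eef_pos: [0.5817, -0.1124, 0.0839]
tcp_rot: [[0.974, -0.225, -0.0], [-0.225, -0.974, -0.0], [-0.0, 0.0, -1.0]]
wrist_force: [-3.7, -0.8, 0.5]
opening: 0.324
gripper_force: 20.0
```

Call:
carry_out --rows '[{"tx": 0,"ty": 0,"tz": 0,"turn": 0.008},{"tx": 0,"ty": 0,"tz": 0,"turn": 0}]'

```text
t: 13.58
eef_pos: [0.5817, -0.1124, 0.0838]
tcp_rot: [[0.969, -0.249, -0.0], [-0.249, -0.969, -0.0], [-0.0, 0.0, -1.0]]
wrist_force: [-4.5, -0.9, 0.8]
opening: 0.321
gripper_force: 20.0
```

Call:
carry_out --rows '[{"tx": 0,"ty": 0,"tz": 0,"turn": 0.008},{"tx": 0,"ty": 0,"tz": 0,"turn": 0}]'

```text
t: 13.75
eef_pos: [0.5817, -0.1124, 0.0836]
tcp_rot: [[0.962, -0.273, -0.0], [-0.273, -0.962, -0.0], [-0.0, 0.0, -1.0]]
wrist_force: [-4.3, -1.0, -0.3]
opening: 0.32
gripper_force: 20.0
```

Call:
carry_out --rows '[{"tx": 0,"ty": 0,"tz": 0.001,"turn": 0.008},{"tx": 0,"ty": 0,"tz": 0,"turn": 0}]'

```text
t: 13.92
eef_pos: [0.5817, -0.1124, 0.0826]
tcp_rot: [[0.955, -0.297, 0.0], [-0.297, -0.955, -0.0], [0.0, 0.0, -1.0]]
wrist_force: [-1.9, -3.0, -5.7]
opening: 0.322
gripper_force: 20.0
```

Call:
carry_out --rows '[{"tx": 0,"ty": 0,"tz": 0,"turn": 0.008},{"tx": 0,"ty": 0,"tz": 0,"turn": 0}]'

```text
t: 14.08
eef_pos: [0.5815, -0.1123, 0.0823]
tcp_rot: [[0.947, -0.321, -0.0], [-0.321, -0.947, 0.0], [-0.0, -0.0, -1.0]]
wrist_force: [-1.2, -3.1, -7.0]
opening: 0.324
gripper_force: 20.0
```

Call:
carry_out --rows '[{"tx": 0,"ty": 0,"tz": 0,"turn": 0.008},{"tx": 0,"ty": 0,"tz": 0,"turn": 0}]'

```text
t: 14.25
eef_pos: [0.5815, -0.1122, 0.0823]
tcp_rot: [[0.939, -0.344, -0.001], [-0.344, -0.939, 0.0], [-0.001, 0.0, -1.0]]
wrist_force: [-0.8, -2.5, -6.9]
opening: 0.325
gripper_force: 20.0
```

```bash
python3 st.py
```

```text
14.25 [ 0.5815 -0.1122  0.0823] yaw -20.14 F [-0.8  -2.46 -6.91] T [-0.598  0.373  0.022] j [-23.  21.  96.  -0.  63.  88.]
```

The pin fell into the notch: the load moved back to the wrist (-7 N) at yaw ≈ -17 to -20°. Next I'll lower gently.

Call:
carry_out --rows '[{"tx": 0,"ty": 0,"tz": 0.004,"turn": 0},{"tx": 0,"ty": 0,"tz": 0.004,"turn": 0},{"tx": 0,"ty": 0,"tz": 0,"turn": 0}]'

```text
t: 14.5
eef_pos: [0.5816, -0.1122, 0.0802]
tcp_rot: [[0.939, -0.344, -0.001], [-0.344, -0.939, 0.0], [-0.001, 0.0, -1.0]]
wrist_force: [-1.8, -3.3, -7.2]
opening: 0.322
gripper_force: 20.0
```

Call:
carry_out --rows '[{"tx": 0,"ty": 0,"tz": 0.004,"turn": 0},{"tx": 0,"ty": 0,"tz": 0.003,"turn": 0},{"tx": 0,"ty": 0,"tz": 0,"turn": 0}]'

```text
t: 14.75
eef_pos: [0.5816, -0.1122, 0.0784]
tcp_rot: [[0.939, -0.345, -0.0], [-0.345, -0.939, 0.0], [-0.0, 0.0, -1.0]]
wrist_force: [-3.0, -2.4, -5.0]
opening: 0.322
gripper_force: 20.0
```

```bash
python3 st.py
```

```text
14.75 [ 0.5816 -0.1122  0.0784] yaw -20.17 F [-2.96 -2.41 -5.04] T [-0.634  0.489  0.035] j [-23.  22.  96.  -0.  63.  88.]
```

Call:
carry_out --rows '[{"tx": 0,"ty": 0,"tz": 0.004,"turn": 0},{"tx": 0,"ty": 0,"tz": 0,"turn": 0},{"tx": 0,"ty": 0,"tz": 0,"turn": 0}]'

```text
t: 15.0
eef_pos: [0.5819, -0.1123, 0.0777]
tcp_rot: [[0.939, -0.345, 0.0], [-0.345, -0.939, -0.0], [0.0, 0.0, -1.0]]
wrist_force: [-4.1, -3.3, -4.6]
opening: 0.325
gripper_force: 20.0
```

Call:
carry_out --rows '[{"tx": 0,"ty": 0,"tz": 0,"turn": 0},{"tx": 0,"ty": 0,"tz": 0,"turn": 0},{"tx": 0,"ty": 0,"tz": 0,"turn": 0},{"tx": 0,"ty": 0,"tz": 0,"turn": 0},{"tx": 0,"ty": 0,"tz": 0,"turn": 0},{"tx": 0,"ty": 0,"tz": 0,"turn": 0}]' --claw 70

```text
t: 15.5
eef_pos: [0.5822, -0.1122, 0.0778]
tcp_rot: [[0.939, -0.345, 0.001], [-0.345, -0.939, -0.0], [0.001, -0.0, -1.0]]
wrist_force: [0.4, 0.1, -0.1]
opening: 0.732
gripper_force: 0.0
```

Call:
carry_out --rows '[{"tx": 0,"ty": 0,"tz": -0.05,"turn": 0},{"tx": 0,"ty": 0,"tz": -0.1,"turn": 0},{"tx": 0,"ty": 0,"tz": -0.1,"turn": 0},{"tx": -0.12,"ty": 0,"tz": -0.05,"turn": 0},{"tx": -0.12,"ty": 0,"tz": 0,"turn": 0},{"tx": -0.05,"ty": 0,"tz": 0,"turn": 0},{"tx": 0,"ty": 0,"tz": 0,"turn": 0},{"tx": 0,"ty": 0,"tz": 0,"turn": 0}]'

```text
t: 16.17
eef_pos: [0.5003, -0.0822, 0.1678]
tcp_rot: [[0.939, -0.345, 0.001], [-0.345, -0.939, -0.0], [0.001, -0.0, -1.0]]
wrist_force: [1.5, -0.3, 0.1]
opening: 0.761
gripper_force: 0.0
```

```bash
python3 st.py
python3 - <<'E'
from h import *
w=cam("wrist");b=cam("side")
A=w["image"];B=cv2.resize(b["image"][220:300,180:300],(240*1,160))
B=cv2.resize(b["image"][210:300,180:290],(240,196),interpolation=cv2.INTER_CUBIC)
save({"image":np.hstack([A,np.vstack([B,np.zeros((224,240,3),np.uint8)])])},"end.png")
E
```

```text
16.1667 [ 0.5003 -0.0822  0.1678] yaw -20.19 F [ 1.46 -0.32  0.12] T [ 0.085 -0.006 -0.032] j [-23.   3. 107.   0.  70.  87.]
```

View pics/end.png

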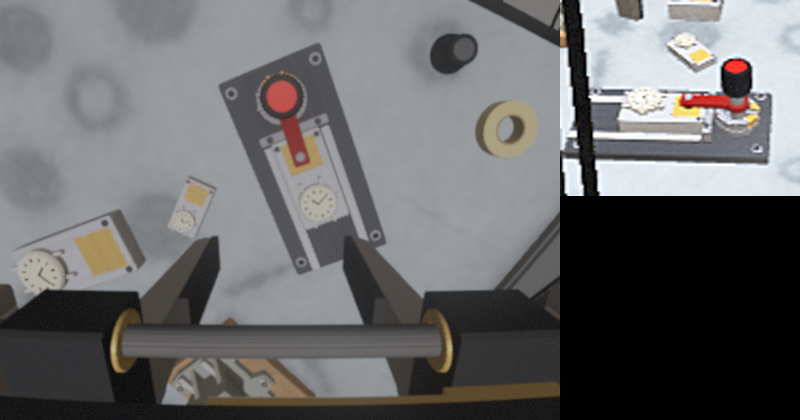

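The bar now lies over the brass plate at (298,145) and the pallet is at the stop. I'll check numerically that the knob is down and the pallet home.

Run:
```python
from h import *
w=cam("wrist");b=cam("side");O=[]
for c,(x0,x1,y0,y1),mn in((w,(255,312,65,122),190),(b,(245,280,225,252),200)):
    im=c["image"].astype(int);m=((im[...,0]>mn)&(im[...,1]<95)&(im[...,2]<95)).astype(np.uint8);k=np.zeros_like(m);k[y0:y1,x0:x1]=m[y0:y1,x0:x1]
    q,l,s,ce=cv2.connectedComponentsWithStats(k);i=1+s[1:,4].argmax();print(s[i],ce[i]);O.append(ce[i])
    for z in(.082,.083,.090):print(z,plane(c,[ce[i]],z)[0][:2].round(4))
print("side px expected for lift 0/1/8mm",proj(b,[[.582,-.1121,z] for z in(.082,.083,.09)]).round(1).tolist())
```

```text
[274 105   2   2   2] [274.5 105.5]
0.082 [ 0.5787 -0.1063]
0.083 [ 0.5787 -0.1063]
0.09 [ 0.5786 -0.1064]
[256 238  10   6  42] [260.19047619 240.11904762]
0.082 [ 0.5804 -0.1106]
0.083 [ 0.5805 -0.1119]
0.09 [ 0.5816 -0.1206]
side px expected for lift 0/1/8mm [[260.9, 240.6], [260.9, 240.2], [260.8, 237.6]]
```

The disc in the side view moved from row 240.48 at the start to 240.12 now, which means a rise of about 1 mm. That matches a clamp snapped in over the seated pallet.

```bash
python3 -c "
from rig import bot
print(bot.hand_in())"
```

```text
the job is handed in; nothing more can be done
None
```

The job is handed in: the pallet was slid gently home against the stop, and the red clamp was swung over it and let down into the notch found by feel; at the last look the knob stood about 1 mm up, as expected, and the arm was clear (the hand-in gave no verdict).

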